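Bolt the stone tray onto its caddy

ROBOT

A 7-joint arm with a two-finger parallel gripper is mounted at the origin on a cart in front of the work surface, level with it; the furniture and walls round the work are solid. World frame = base frame: x ahead of the robot, y to its left, z up, the work surface at z = 0. Lengths are in m, angles in degrees, forces in N, time in s.
With the tool pointing down it reaches from about 0.4 to 0.85 m from the base axis. Payload 10.4 kg.
Tool frame: the origin (TCP) lies on the centre line of the jaws, within the pads' length; the fingertips stand 22 mm ahead of it and the grasp point (between the pads) lies 3 mm ahead of it (ctrl.nose_length is the distance from the TCP to the fingertips, in m); z points along the fingers, y is the direction in which the jaws open and shut (so a half turn about z gives the same grasp; the last joint's range is limited). The gripper opens to 87 mm and grips with 3 to 60 N. Pads are 19 mm wide; open, the fingers measure 117 mm over their backs; the gripper's body (75 mm by 190 mm) begins 51 mm behind the grasp point.
Start: joints at [-65.638, 19.034, -3.707, 83.658, 1.238, 77.344, -5.071], TCP at [0.271, 0.563, 0.245] pointing down, gripper open.
Joint ranges: [-148.97, 148.97], [-28.65, 121.19], [-84.17, 76.75], [9.2, 138.47], [-72.65, 252.65], [3.7, 117.97], [-149.18, 149.18]. Speed limits (degrees/s): [127.2, 127.2, 159.86, 159.86, 180, 180, 180].

INTERFACE

Orientations are given as [roll, pitch, yaw] about the fixed x, y, z axes, in that order (R = Rz(yaw) Ry(pitch) Rx(roll)).
In Python, from rig import ctrl gives the robot as it stands. The module is installed in compiled form; this text tells all that it offers.
- The arm moves only by the tool send_rows, never from a script. Its argument "moves" is text: rows parted by semicolons, each of 7 numbers parted by spaces: the shift along the tool's x, y, z in cm, then the turn, a rotation vector about the tool's x, y, z in degrees, then the closure in counts, from 0 (fully open) to 255 (shut). In form: x y z rx ry rz grip; .... A call has 1 to 8 rows; each row is the pose to reach, as a shift and turn from the pose commanded when the call began, along the tool's axes at that moment; what a row does not reach only later rows make up. A row lasts 1/12 s, in which the tool goes at most 41.7 mm and 7.16 degrees, less where a joint would pass 70% of its speed; a pose out of reach is approached as far as the arm can. A call with a gripper value outside its range is refused whole. The fingers move at their own pace and stop on an object; "newtons" is the grip in N (left out, the last holds). Time passes only in rows, so rows that repeat a pose let the fingers close. It gives the time, the measured TCP pose, the force and the opening at its end, in the units of the state.
- ctrl.sense(): the state, without advancing time (a new reading comes with each control period).
- ctrl.grab_frame(name): name is "side" or "top"; returns the picture (384x512x3 uint8, red, green, blue); there is no depth.
- ctrl.camera_info(name): a dict with "fx", "fy", "cx", "cy" (pixels), "cam_to_world" (4x4, takes a point from camera to world coordinates). Camera axes: x right, y up, looking along -z (the intrinsics and any distortion apply to the point x, -y, -z); pixel columns grow to the right and rows downward; lengths in m; the calibration is good to about 2 mm. A picture is of the moment at which its call begins. camera_info takes no time and is no camera call.
- ctrl.close_job(): hands the job in, once; it reports no verdict.
The state is a dict: "clock": time; "q": joint angles; "joint_vel": joint speeds; "tau": joint torques, N m; "ee_pos": TCP position; "orientation": TCP orientation; "force": force on the tool from outside, world axes, zero at the start; "moment": the same for the moment, N m; "opening": finger opening in m.
Only numpy, scipy, OpenCV 4.12 (cv2) and the standard library are available. Lean on these libraries where they do the work, as an engineer would, in place of code of your own. Each camera call takes 0.05 s, during which the arm holds its last target.

TASK

Close up the stone caddy for carrying: lift the loose tray of stones by its handle, keep the stones in it, and set it down (no dropping) on the caddy's lower tray so that it sits flat inside the four steel corner guides with its brass staple facing the bolt. Then slide the bolt by its knob fully home through the staple and let go, without disturbing the other things on the table.

Things in the scene. Friction and masses are not known exactly. Their poses are not given: they have to be found in the camera images.
- caddy: Wooden caddy, fixed to the table: T-shaped base board 8 mm thick; an open lower tray with blue lining, 104 (x) x 124 (y) mm, rim at z = 44 mm; at its -y end a wooden post (50 along x, y -94 to -170 mm, top at z = 80 mm) with a brass bolt on top. Origin at table level under the lower tray's centre, z up.
- seat (a point): Centre of the lower tray's rim plane, 44 mm above the caddy's origin: the seated tray's origin lies here, its axes along the caddy's. Steel angle guides at the four corners stand 10 mm above the rim plus 13 mm of outward flare; the loose tray has 1.5 mm play each way inside them, and the flare catches some 4 mm.
- tray: Loose pale wooden tray with two compartments, 104 (x) x 124 (y) x 36 mm, walls 6 mm, about 0.32 kg. Origin at the centre of its underside, z up. At its -y end a ledge, 46 mm wide, flush with the rim, sticks out 26 mm and carries the brass staple.
- tray_handle (a point): Middle of the tray's flat-sided handle bar, 62 mm above the tray's origin. The bar is 14 mm thick, 18 mm tall and runs 96 mm along the tray's x, clear over 68 mm between its two posts.
- staple (a point): Centre of the brass staple's opening (the bolt's keeper), at (0, -75, 44) mm in the tray's frame: 15 mm wide along x, 12 mm high, 9 mm deep along y. The staple's top is 52 mm above the tray's origin.
- bolt (a joint): Travel of the bolt in m, along the caddy's +y towards the lower tray: 0 drawn back, 0.036 fully home through the staple (its stop). It stays where it is left; about 2.5 N of friction. The bolt is a 9 mm round rod, axis 88 mm above the table; drawn back, its nose is inside the barrel at y = -100 mm.
- bolt_knob (a point): Grip point on the bolt's upright brass knob (16 mm across, from 104 to 130 mm above the table); moves with the bolt. Drawn back it is at (0, -148, 121) mm in the caddy's frame, fully home at (0, -112, 121). The brass barrel below it and the seated tray's staple reach to 96 mm.
- pale_stone: Pale beige stone, 29 x 38 x 16 mm, loose in the tray's -y compartment. Origin at the centre of its underside.
- violet_stone: Violet stone, 26 x 36 x 17 mm, loose in the tray's +y compartment. Origin at the centre of its underside.
- glue_bottle: Black glue bottle with blue cap, 23 x 30 x 88 mm, upright; to be left alone. Origin at the centre of its underside.
- steel_bench_block: Flat steel block, 62 x 62 x 20 mm; to be left alone. Origin at the centre of its underside.
- druse: Rough brown stone, 38 x 56 x 30 mm; to be left alone. Origin at the centre of its underside.
- pliers_red: Red-handled pliers, 155 x 51 x 12 mm, lying flat; to be left alone. Origin at the centre of its underside.
- bead_tray: Small grey card tray of beads, 75 x 85 x 28 mm; to be left alone. Origin at the centre of its underside.

How it is judged (in metres and radians):
On the way:
1. the tray sits flat on the lower tray inside the corner guides, staple towards the bolt, while the bolt is still drawn back (x of tray in the frame of caddy between -0.0035 and 0.0035 m and y of tray in the frame of caddy between -0.0035 and 0.0035 m and z of tray in the frame of caddy between 0.042 and 0.0465 m and angle between tray's own z axis and vertical below 0.035 rad and angle between the x axis of tray and the x axis of caddy, either way round below 0.05 rad and y of staple in the frame of caddy below -0.07 m and value of joint bolt below 0.015 m), for 0.3 s.
At the end, for the whole second after the job is handed in: The tray rests flat on the lower tray, within 3.5 mm and 0.05 rad, staple towards the bolt, at rest; the bolt is through the staple, within 3 mm of the end of its travel; both stones lie still in the tray (x of tray in the frame of caddy between -0.0035 and 0.0035 m and y of tray in the frame of caddy between -0.0035 and 0.0035 m and z of tray in the frame of caddy between 0.042 and 0.0465 m and angle between tray's own z axis and vertical below 0.035 rad and angle between the x axis of tray and the x axis of caddy, either way round below 0.05 rad and y of staple in the frame of caddy below -0.07 m and x of pale_stone in the frame of tray between -0.048 and 0.048 m and y of pale_stone in the frame of tray between -0.058 and 0.058 m and z of pale_stone in the frame of tray between 0 and 0.03 m and x of violet_stone in the frame of tray between -0.048 and 0.048 m and y of violet_stone in the frame of tray between -0.058 and 0.058 m and z of violet_stone in the frame of tray between 0 and 0.03 m and value of joint bolt above 0.033 m and linear speed of each of tray, pale_stone, violet_stone below 0.02 m/s); the robot touches nothing.
It fails at once if another thing on the table is shifted by more than 30 mm (distance of any of glue_bottle, steel_bench_block, druse, pliers_red, bead_tray from where it was at the start of the episode above 0.03 m).
It fails at once if the tray is dropped: it falls free, faster than 0.35 m/s, more than 25 mm above its seat (z of tray in the frame of caddy above 0.069 m and linear speed of tray above 0.35 m/s and contact force between tray and the fingers below 0.05 N and contact force between tray and the arm below 0.05 N and height (world z) of tray above 0.069 m).
It also fails if it takes over 61 s, if anything falls off the work surface, if the arm or the gripper's body presses on something with over 40 N, if the wrist force passes 120 N, or if a joint passes its speed limit or range.

## Working session

There is one attempt and no reset: what is moved stays moved. The work goes in short steps, Python scripts to look and compute and a tool call to move; the robot and the scene stay as the last step left them, time stands still between calls to the robot, and variables do not carry over. Pictures are saved under pics/ and viewed, and the job is handed in when it is done.

Besides the shell and the picture viewer there is one more tool, called after ">>>" by a JSON object that holds its "op" and its "data", one argument or row to a line. send_rows: Moves the arm, as the interface text tells. Its arguments: {"type":"object","properties":{"moves":{"type":"string"},"newtons":{"type":"number"}},"required":["moves"]}

```bash
mkdir -p pics; python3 - <<'E'
from rig import ctrl
import cv2
print(ctrl.sense())
for n in ("side","top"):
    im=ctrl.grab_frame(n); cv2.imwrite(f"pics/{n}0.png",im[:,:,::-1]); print(n,ctrl.camera_info(n))
E
```

```text
{'clock': 0.0, 'q': array([-65.63906843,  19.07123525,  -3.70738392,  83.70715639,
         1.23607644,  77.34177049,  -5.07044392]), 'joint_vel': array([0.05269831, 0.00905286, 0.02755431, 0.02865768, 0.02604263,
       0.00443289, 0.02113679]), 'tau': array([ 7.76229854e-06, -6.23268414e+01,  2.46670871e-02, -3.89899278e+01,
       -6.13354077e-02,  3.97674786e-02,  1.06642181e-04]), 'ee_pos': array([0.27044058, 0.56306261, 0.24375238]), 'orientation': array([-1.79919641e+02,  2.15017410e-03,  1.54345645e+02]), 'force': array([0.01470394, 0.19891909, 0.23364295]), 'moment': array([-0.05451108, -0.00508945,  0.00978241]), 'opening': 0.08686242912320102}
side {'fx': 462.56903980811757, 'fy': 462.56903980811757, 'cx': 257.23974391664325, 'cy': 193.98085758081706, 'cam_to_world': array([[ 0.97306654, -0.20379031,  0.10775447,  0.74055448],
       [ 0.23039267,  0.84392519, -0.48446826, -0.52518847],
       [ 0.00779323,  0.49624569,  0.86814716,  1.23901498],
       [ 0.        ,  0.        ,  0.        ,  1.        ]])}
top {'fx': 424.18197785256723, 'fy': 424.18197785256723, 'cx': 251.16333003937794, 'cy': 187.5635381151716, 'cam_to_world': array([[ 0.01286245,  0.99611488, -0.08711893,  0.4872254 ],
       [-0.99990875,  0.01317324,  0.00299345,  0.09677672],
       [ 0.00412946,  0.08707247,  0.99619342,  1.29424085],
       [ 0.        ,  0.        ,  0.        ,  1.        ]])}
```

View pics/side0.png

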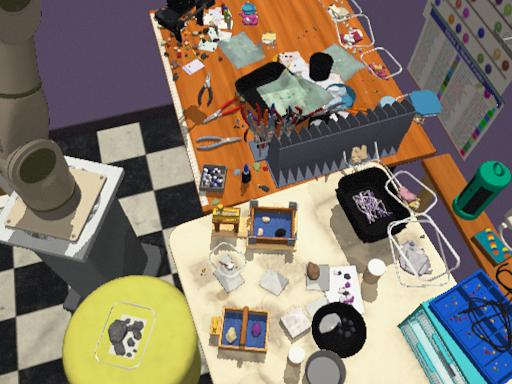

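View pics/top0.png

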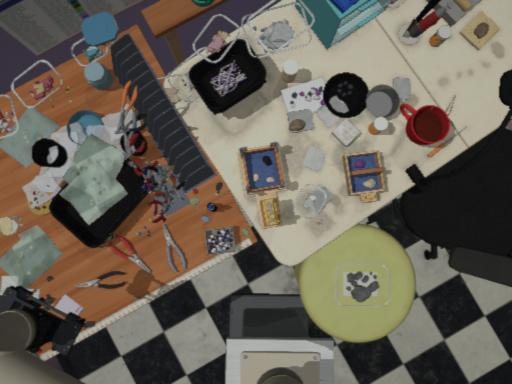

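```bash
python3 - <<'E'
import cv2
s=cv2.imread("pics/side0.png");t=cv2.imread("pics/top0.png")
def z(im,x0,y0,x1,y1,k,n): cv2.imwrite(n,cv2.resize(im[y0:y1,x0:x1],None,fx=k,fy=k,interpolation=cv2.INTER_CUBIC))
z(s,200,195,310,265,7,"pics/s_c.png");z(s,200,295,280,360,8,"pics/s_t.png")
z(t,225,135,315,235,6,"pics/t_c.png");z(t,330,140,400,215,8,"pics/t_t.png")
E
```

```text
(no output)
```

View pics/s_c.png

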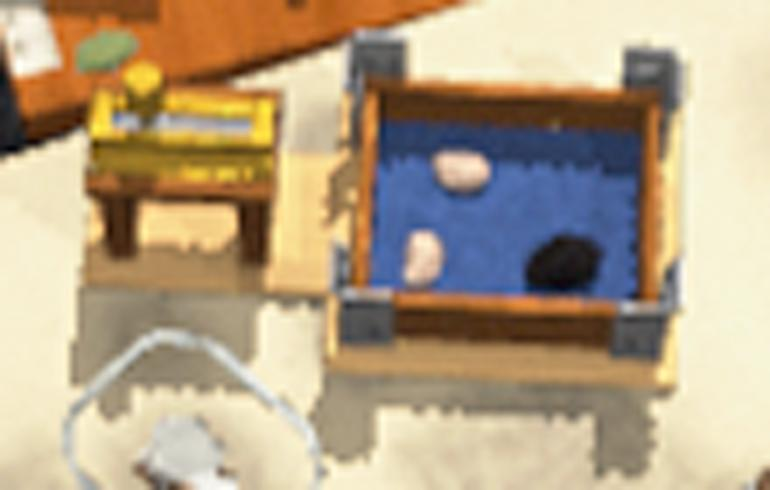

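View pics/s_t.png

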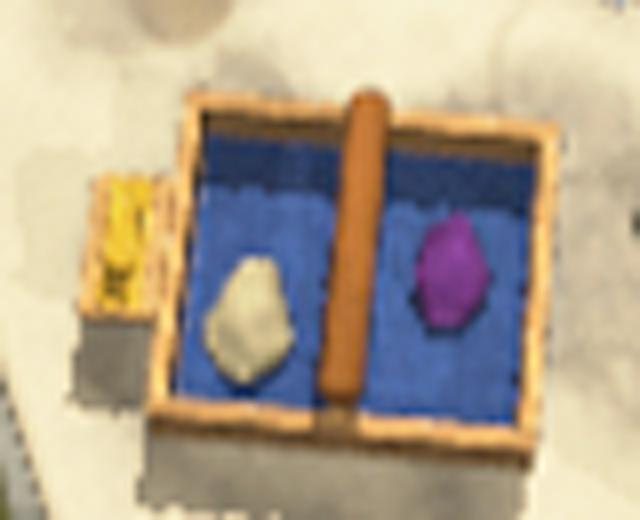

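View pics/t_c.png

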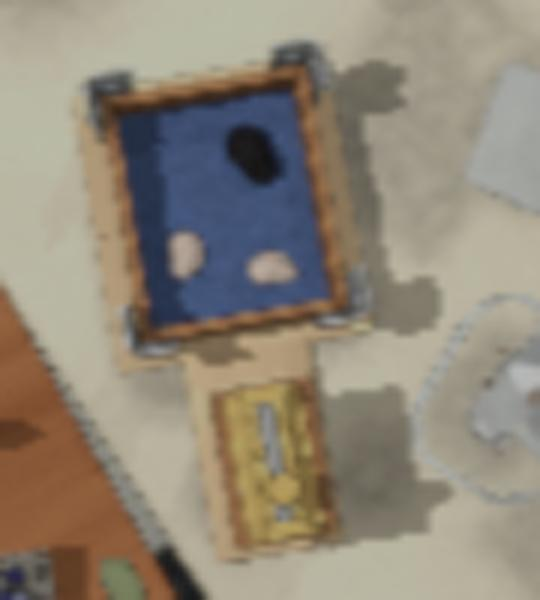

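View pics/t_t.png

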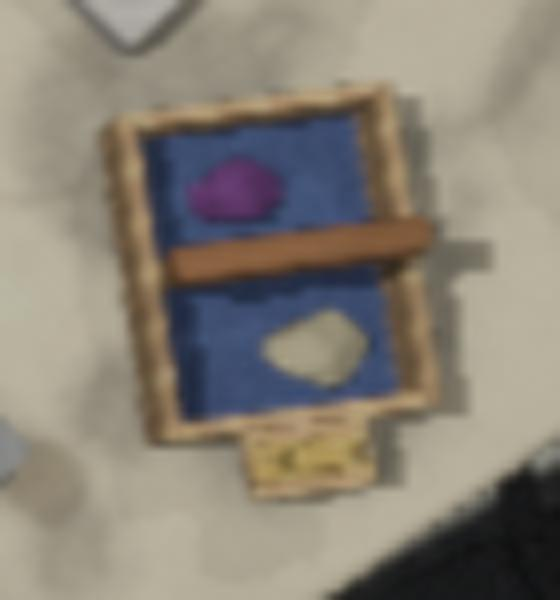

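```bash
cat > h.py <<'E'
from rig import ctrl
import numpy as np, cv2
from scipy.optimize import least_squares
CI={n:ctrl.camera_info(n) for n in ("side","top")}
def proj(n,P):
    P=np.atleast_2d(P); c=CI[n]; M=np.linalg.inv(c["cam_to_world"])
    p=P@M[:3,:3].T+M[:3,3]; return np.c_[c["cx"]+c["fx"]*p[:,0]/-p[:,2], c["cy"]+c["fy"]*-p[:,1]/-p[:,2]]
def place(q,L,z0=0):
    L=np.atleast_2d(L); c,s=np.cos(q[2]),np.sin(q[2]); L=L/1000
    return np.c_[q[0]+c*L[:,0]-s*L[:,1], q[1]+s*L[:,0]+c*L[:,1], L[:,2]+z0]
def unc(p,off,k): return (np.array(p)+.5)/k-.5+np.array(off)
def fit(obs,q0,z0=0,fixz=True):
    # obs: list of (cam, local mm, pixel)
    f=lambda q: np.concatenate([(proj(n,place(q,l,z0 if fixz else q[3]))[0]-p) for n,l,p in obs])
    r=least_squares(f,q0,loss="soft_l1",f_scale=0.7); return r.x,r.fun.reshape(-1,2)
def zoom(im,x0,y0,x1,y1,k): return cv2.resize(im[y0:y1,x0:x1],None,fx=k,fy=k,interpolation=cv2.INTER_CUBIC)
def draw(Z,n,pts,off,k,col=(0,255,0)):
    uv=((proj(n,pts)-off+.5)*k-.5); cv2.polylines(Z,[np.round(uv).astype(int)],True,col,1)
def box(x0,x1,y0,y1,z): return np.array([[x0,y0,z],[x1,y0,z],[x1,y1,z],[x0,y1,z]],float)
TRAY=[box(-52,52,-62,62,36),box(-46,46,-56,56,36),box(-48,48,-7,7,71),box(-23,23,-88,-62,36)]
CAD=[box(-52,52,-62,62,44),box(-46,46,-56,56,44),box(-25,25,-170,-94,80),box(-8,8,-156,-140,130)]
E
cat > f1.py <<'E'
from h import *
S=lambda p:unc(p,(200,295),8); T=lambda p:unc(p,(330,140),8)
o=[("side",(-52,-62,36),S((190,95))),("side",(-52,62,36),S((557,125))),("side",(52,62,36),S((532,448))),("side",(52,-62,36),S((150,408))),
("side",(-48,0,71),S((368,92))),("side",(48,0,71),S((340,395))),
("top",(-52,62,36),T((105,122))),("top",(52,62,36),T((385,85))),("top",(52,-62,36),T((437,400))),("top",(-52,-62,36),T((155,440))),
("top",(-48,0,71),T((172,267))),("top",(48,0,71),T((433,235))),("top",(-23,-88,36),T((247,497))),("top",(23,-88,36),T((380,483)))]
qt,r=fit(o,[.5,-.1,-1.57]); print("tray",qt,np.degrees(qt[2])); print(r.round(1).tolist())
for c in("side","top"):
  q,_=fit([x for x in o if x[0]==c],qt); print(c,q)
S=lambda p:unc(p,(200,195),7); T=lambda p:unc(p,(225,135),6)
o=[("side",(-25,-94,80),S((282,90))),("side",(25,-170,80),S((88,183))),("side",(25,-94,80),S((278,190))),("side",(0,-148,130),S((143,73))),
("side",(-52,-62,44),S((370,83))),("side",(-52,62,44),S((660,97))),("side",(52,62,44),S((655,308))),("side",(52,-62,44),S((355,297))),
("top",(-52,62,44),T((105,108))),("top",(52,62,44),T((303,75))),("top",(52,-62,44),T((350,308))),("top",(-52,-62,44),T((138,340))),
("top",(-25,-94,80),T((212,393))),("top",(25,-94,80),T((300,378))),("top",(25,-170,80),T((338,540))),("top",(0,-148,130),T((285,487)))]
qc,r=fit(o,[.5,.1,-1.57]); print("cad",qc,np.degrees(qc[2])); print(r.round(1).tolist())
for c in("side","top"):
  q,_=fit([x for x in o if x[0]==c],qc); print(c,q)
np.save("q.npy",[qt,qc])
im={n:cv2.imread(f"pics/{n}0.png") for n in("side","top")}
for nm,n,x0,y0,x1,y1,k,q,M in[("a","side",200,195,310,265,7,qc,CAD),("b","side",200,295,280,360,8,qt,TRAY),("c","top",225,135,315,235,6,qc,CAD),("d","top",330,140,400,215,8,qt,TRAY)]:
  Z=zoom(im[n],x0,y0,x1,y1,k)
  for b in M: draw(Z,n,place(q,b),(x0,y0),k)
  cv2.imwrite(f"pics/ov_{nm}.png",Z)
a=[cv2.imread(f"pics/ov_{c}.png") for c in "abcd"]
E
python3 f1.py
```

```text
tray [ 0.64898395 -0.2452523  -1.4276515 ] -81.7984054774197
[[-0.7, -1.5], [0.4, -1.0], [0.4, -0.5], [-0.9, -0.1], [0.2, -1.4], [-0.3, -0.8], [1.5, -1.1], [0.7, -0.9], [0.7, 0.5], [1.5, 0.0], [0.4, -0.5], [0.3, -0.7], [0.9, 0.3], [-0.4, 0.0]]
side [ 0.64982422 -0.24729749 -1.42563438]
top [ 0.64810945 -0.24304558 -1.42143254]
cad [ 0.65532578  0.06187986 -1.39363914] -79.84964064505428
[[0.1, -0.8], [-0.7, 0.2], [-0.7, 0.7], [-1.0, -0.1], [-0.6, -1.6], [0.2, -1.4], [0.3, 1.0], [-0.8, 0.2], [-0.8, -2.1], [0.5, -2.2], [-0.2, -0.3], [0.4, 0.1], [-0.8, -0.2], [1.7, -0.6], [-0.1, -1.4], [-0.3, 1.0]]
side [ 0.65667191  0.06171258 -1.39625493]
top [ 0.65358489  0.06185088 -1.39171308]
```

```bash
python3 - <<'E'
import cv2,numpy as np
a={c:cv2.imread(f"pics/ov_{c}.png") for c in "abcd"}
a={c:cv2.resize(v,None,fx=1/2*1.4,fy=.7) if 0 else v for c,v in a.items()}
def pad(v,h): return cv2.copyMakeBorder(v,0,h-v.shape[0],0,0,cv2.BORDER_CONSTANT)
cv2.imwrite("pics/p2.png",cv2.resize(np.hstack([a["c"],a["d"]]),(800,436)))
cv2.imwrite("pics/p1.png",cv2.resize(np.hstack([a["a"],pad(a["b"],520)[:490] if 0 else a["b"][:490]]),(800,278)))
E
```

```text
(no output)
```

View pics/p2.png

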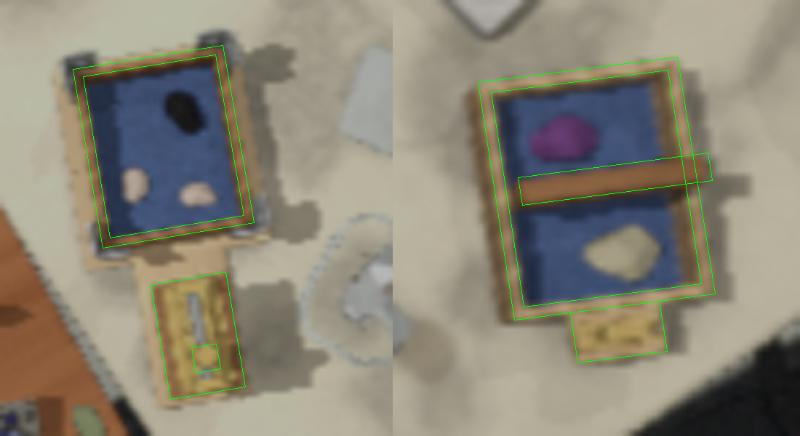

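View pics/ov_a.png

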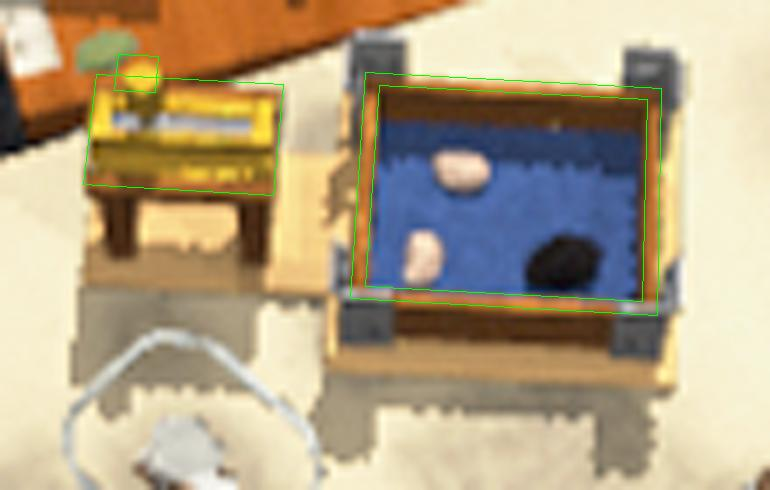

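View pics/ov_b.png

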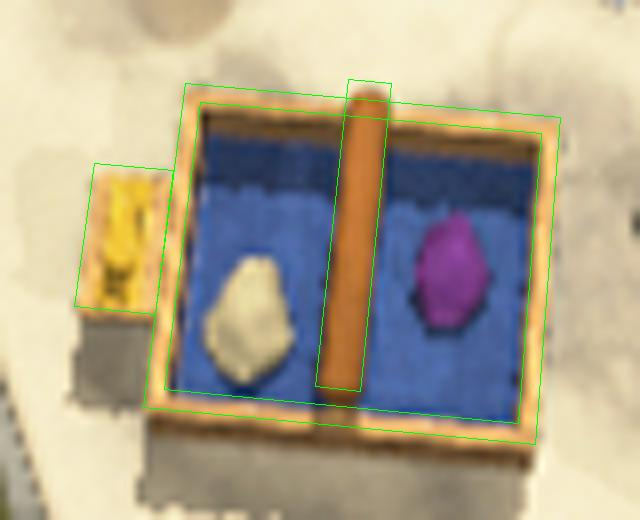

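```bash
cat >> h.py <<'E'
from scipy.spatial.transform import Rotation as Ro
def go(pos,yaw,roll=180.,pitch=0.):
    s=ctrl.sense(); R=Ro.from_euler("xyz",s["orientation"],degrees=True)
    d=R.inv().apply(np.array(pos)-s["ee_pos"])*100
    r=(R.inv()*Ro.from_euler("xyz",[roll,pitch,yaw],degrees=True)).as_rotvec(degrees=True)
    print("t",round(s["clock"],2),"pos",s["ee_pos"].round(4),"ori",s["orientation"].round(2),"F",s["force"].round(1),"M",s["moment"].round(2),"open",round(s["opening"],4))
    print("shift cm",d.round(2),"rot",r.round(2))
E
python3 - <<'E'
from h import *
go((.649,-.246,.25),98.2)
for a in np.linspace(0,1,6): print(proj("side",np.array([.271,.563,.22])*(1-a)+a*np.array([.649,-.246,.22])).round())
E
```

```text
t 0.1 pos [0.2705 0.5631 0.2438] ori [-179.93    0.    154.34] F [ 0.1 -1.2  0.4] M [-0.03  0.06  0.02] open 0.0866
shift cm [-69.15 -56.54  -0.54] rot [-7.000e-02  4.000e-02  5.614e+01]
[[190.  33.]]
[[197.  74.]]
[[206. 121.]]
[[217. 174.]]
[[229. 235.]]
[[243. 307.]]
```

>>> {"op": "send_rows", "data": {
  "moves": "-1 -0.8 0 0 0 0 0; -3 -2.5 0 0 0 0 0; -6 -4.9 0 0 0 0 0; -9 -7.4 0 0 0 0 0; -12 -9.8 0 0 0 0 0; -15 -12.3 0 0 0 0 0; -18 -14.7 0 0 0 0 0; -21 -17.2 0 0 0 0 0",
  "newtons": 25
}}

```text
clock: 0.77
ee_pos: [0.386, 0.3146, 0.2444]
orientation: [180.0, -0.0, 154.3]
force: [0.6, 0.6, -0.3]
opening: 0.0868
```

>>> {"op": "send_rows", "data": {
  "moves": "-3 -2.5 0 0 0 0 0; -6 -4.9 0 0 0 0 0; -9 -7.4 0 0 0 0 0; -12 -9.8 0 0 0 0 0; -15 -12.3 0 0 0 0 0; -18 -14.7 0 0 0 0 0; -21 -17.2 0 0 0 0 0; -24 -19.6 0 0 0 0 0"
}}

```text
clock: 1.43
ee_pos: [0.5168, 0.0339, 0.2446]
orientation: [180.0, -0.0, 154.3]
force: [0.7, 0.5, 0.9]
opening: 0.0869
```

```bash
python3 - <<'E'
from h import *
go((.649,-.246,.25),98.2)
print(ctrl.sense()["q"].round(1))
E
```

```text
t 1.43 pos [0.5168 0.0339 0.2446] ori [179.97  -0.   154.3 ] F [0.7 0.5 0.9] M [ 0.05 -0.03  0.02] open 0.0869
shift cm [-24.05 -19.49  -0.55] rot [ 3.00e-02 -2.00e-02  5.61e+01]
[-30.    5.   22.7 100.9  -2.   74.4  57.4]
```

>>> {"op": "send_rows", "data": {
  "moves": "-3 -2.4 0 0 0 7 0; -6 -4.9 0 0 0 14 0; -9 -7.3 0 0 0 21 0; -12 -9.7 0 0 0 28 0; -15 -12.2 0 0 0 35 0; -18 -14.6 0 0 0 42 0; -21 -17 0 0 0 49 0; -23.5 -19 0 0 0 55 0"
}}

```text
clock: 2.1
ee_pos: [0.6461, -0.2395, 0.2442]
orientation: [-180.0, 0.0, 98.9]
force: [-0.4, 1.0, 0.5]
opening: 0.0876
```

```bash
python3 - <<'E'
from h import *
go((.649,-.246,.25),98.2)
print(ctrl.sense()["q"].round(1))
E
```

```text
t 2.1 pos [ 0.6461 -0.2395  0.2442] ori [-1.7998e+02  1.0000e-02  9.8910e+01] F [-0.4  1.   0.5] M [-0.04  0.05 -0.02] open 0.0876
shift cm [-0.69  0.19 -0.58] rot [-0.02  0.01  0.71]
[ -8.2  30.7  37.6  74.3 -18.4  81.   37.3]
```

>>> {"op": "send_rows", "data": {
  "moves": "-0.7 0.2 2 0 0 0.7 0; -0.7 0.2 5 0 0 0.7 0; -0.7 0.2 8 0 0 0.7 0; -0.7 0.2 11 0 0 0.7 0; -0.7 0.2 12.5 0 0 0.7 0; -0.7 0.2 12.5 0 0 0.7 0"
}}

```text
clock: 2.6
ee_pos: [0.6467, -0.2424, 0.1151]
orientation: [-179.7, -0.2, 98.6]
force: [-0.7, 1.0, -0.1]
opening: 0.087
```

```bash
python3 - <<'E'
from h import *
go((.649,-.246,.065),98.2)
s=ctrl.grab_frame("side")[:,:,::-1];t=ctrl.grab_frame("top")[:,:,::-1]
a=zoom(s,195,285,285,365,4);b=zoom(t,320,130,410,210,4)
e=ctrl.sense()["ee_pos"]
for n,Z,o in(("side",a,(195,285)),("top",b,(320,130))):
  u=(proj(n,e+np.array([0,0,-.022]))[0]-o+.5)*4; cv2.circle(Z,tuple(u.astype(int)),3,(0,255,0),-1)
  u=(proj(n,e+np.array([0,0,-.057]))[0]-o+.5)*4; cv2.circle(Z,tuple(u.astype(int)),2,(0,0,255),-1)
cv2.imwrite("pics/pre.png",np.hstack([a,b]))
E
```

```text
t 2.6 pos [ 0.6467 -0.2424  0.1151] ori [-179.65   -0.18   98.59] F [-0.7  1.  -0.1] M [-0.05  0.1  -0.02] open 0.087
shift cm [-0.4   0.2   5.01] rot [-0.35 -0.18  0.39]
```

View pics/pre.png

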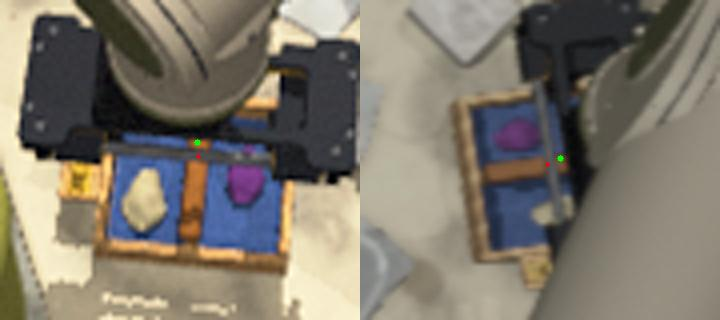

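>>> {"op": "send_rows", "data": {
  "moves": "-0.4 0.2 1 -0.3 -0.2 0.4 0; -0.4 0.2 2.5 -0.3 -0.2 0.4 0; -0.4 0.2 4 -0.3 -0.2 0.4 0; -0.4 0.2 4.8 -0.3 -0.2 0.4 0; -0.4 0.2 4.8 -0.3 -0.2 0.4 0; -0.4 0.2 4.8 -0.3 -0.2 0.4 0"
}}

```text
clock: 3.2
ee_pos: [0.6518, -0.2462, 0.0707]
orientation: [179.8, 0.2, 98.3]
force: [0.4, -0.4, 0.6]
opening: 0.0871
```

```bash
python3 - <<'E'
from h import *
go((.649,-.246,.065),98.2)
E
```

```text
t 3.2 pos [ 0.6518 -0.2462  0.0707] ori [1.7977e+02 1.7000e-01 9.8250e+01] F [ 0.4 -0.4  0.6] M [-0.09  0.08  0.01] open 0.0871
shift cm [ 0.06 -0.28  0.57] rot [0.23 0.17 0.05]
```

>>> {"op": "send_rows", "data": {
  "moves": "0 -0.2 0.5 0 0 0 0; 0 -0.2 0.5 0 0 0 0; 0 -0.2 0.5 0 0 0 0; 0 -0.2 0.5 0 0 0 0"
}}

```text
clock: 3.53
ee_pos: [0.6504, -0.2468, 0.0669]
orientation: [179.7, 0.2, 98.2]
force: [-0.1, -0.1, 0.2]
opening: 0.0874
```

```bash
python3 - <<'E'
from h import *
go((.649,-.246,.065),98.2)
E
```

```text
t 3.53 pos [ 0.6504 -0.2468  0.0669] ori [179.66   0.2   98.24] F [-0.1 -0.1  0.2] M [-0.05  0.03 -0.02] open 0.0874
shift cm [ 0.1  -0.13  0.19] rot [0.34 0.2  0.04]
```

>>> {"op": "send_rows", "data": {
  "moves": "0 -0.1 0.2 0.3 0.2 0 60; 0 -0.1 0.2 0.3 0.2 0 120; 0 -0.1 0.2 0.3 0.2 0 170; 0 -0.1 0.2 0.3 0.2 0 200; 0 -0.1 0.2 0.3 0.2 0 230; 0 -0.1 0.2 0.3 0.2 0 255; 0 -0.1 0.2 0.3 0.2 0 255; 0 -0.1 0.2 0.3 0.2 0 255",
  "newtons": 40
}}

```text
clock: 4.2
ee_pos: [0.6492, -0.2468, 0.0645]
orientation: [180.0, -0.0, 98.2]
force: [-1.0, -0.7, -0.4]
opening: 0.0415
```

>>> {"op": "send_rows", "data": {
  "moves": "0 0 0 0 0 0 255; 0 0 0 0 0 0 255; 0 0 0 0 0 0 255; 0 0 0 0 0 0 255"
}}

```text
clock: 4.53
ee_pos: [0.6492, -0.2468, 0.0645]
orientation: [180.0, -0.0, 98.2]
force: [-0.6, 0.5, -0.2]
opening: 0.0147
```

```bash
python3 - <<'E'
from h import *
go((.649,-.246,.065),98.2)
s=ctrl.grab_frame("side")[:,:,::-1]; cv2.imwrite("pics/grip.png",zoom(s,180,270,290,370,6))
E
```

```text
t 4.53 pos [ 0.6492 -0.2468  0.0645] ori [ 1.800e+02 -1.000e-02  9.825e+01] F [-0.6  0.5 -0.2] M [-0.06  0.04  0.02] open 0.0147
shift cm [ 0.08 -0.01 -0.05] rot [ 0.   -0.01  0.05]
```

View pics/grip.png

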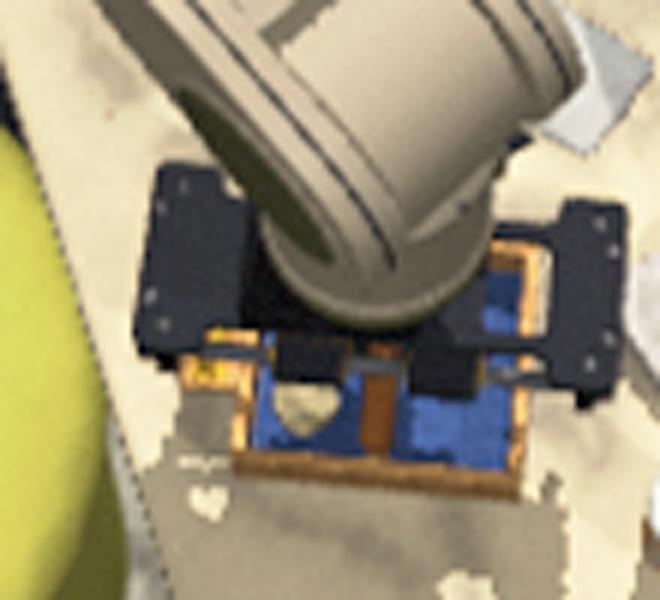

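>>> {"op": "send_rows", "data": {
  "moves": "0 0 -0.1 0 0 0 255; 0 0 -0.4 0 0 0 255; 0 0 -0.8 0 0 0 255; 0 0 -1.3 0 0 0 255; 0 0 -1.8 0 0 0 255; 0 0 -2.2 0 0 0 255; 0 0 -2.5 0 0 0 255; 0 0 -2.5 0 0 0 255",
  "newtons": 50
}}

```text
clock: 5.25
ee_pos: [0.6496, -0.247, 0.0905]
orientation: [179.9, 0.0, 98.2]
force: [0.6, -0.4, -4.1]
opening: 0.0133
```

>>> {"op": "send_rows", "data": {
  "moves": "0 0 -0.4 0 0 0 255; 0 0 -1.4 0 0 0 255; 0 0 -3 0 0 0 255; 0 0 -5 0 0 0 255; 0 0 -7.2 0 0 0 255; 0 0 -9.4 0 0 0 255; 0 0 -11 0 0 0 255; 0 0 -12 0 0 0 255"
}}

```text
clock: 5.92
ee_pos: [0.6497, -0.2473, 0.2126]
orientation: [179.8, 0.1, 98.2]
force: [-0.4, -0.4, -4.0]
opening: 0.0136
```

```bash
python3 - <<'E'
from h import *
qt,qc=np.load("q.npy")
go((qc[0],qc[1],.215),180+np.degrees(qc[2]))
s=ctrl.grab_frame("side")[:,:,::-1]; cv2.imwrite("pics/lift.png",zoom(s,180,270,290,370,6))
E
```

```text
t 5.92 pos [ 0.6497 -0.2473  0.2126] ori [1.7985e+02 7.0000e-02 9.8230e+01] F [-0.4 -0.4 -4. ] M [-0.07  0.04  0.02] open 0.0136
shift cm [30.52  4.98 -0.27] rot [ 0.15  0.07 -1.92]
```

View pics/lift.png

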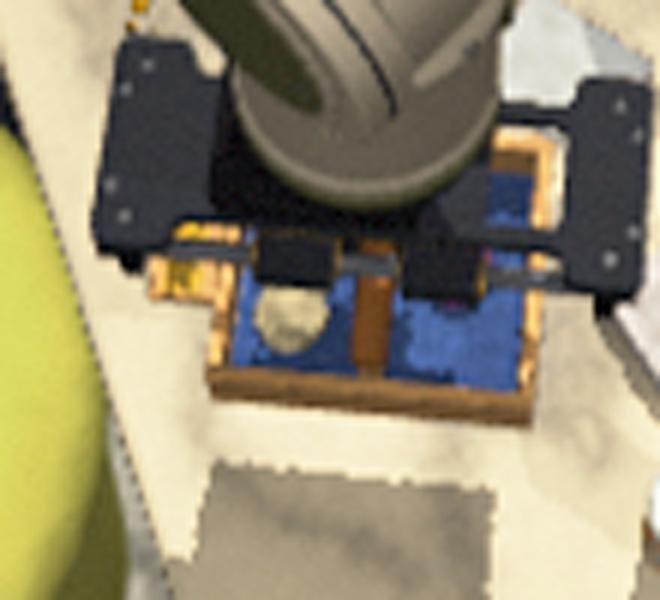

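>>> {"op": "send_rows", "data": {
  "moves": "0.2 0 0 0 0 0 255; 0.7 0.1 0 0 0 0 255; 1.5 0.2 0 0 0 -0.3 255; 2.5 0.4 0 0 0 -0.5 255; 3.7 0.6 0 0 0 -0.7 255; 5 0.8 0 0 0 -0.9 255; 6.4 1 0 0 0 -1.1 255; 7.9 1.3 0 0 0 -1.3 255"
}}

```text
clock: 6.63
ee_pos: [0.6507, -0.165, 0.2094]
orientation: [-180.0, -0.0, 99.6]
force: [-0.4, 0.3, -4.9]
opening: 0.0134
```

>>> {"op": "send_rows", "data": {
  "moves": "1.6 0.3 0 0 0 0 255; 3.2 0.5 0 0 0 -0.1 255; 4.8 0.7 0 0 0 -0.2 255; 6.4 1 0 0 0 -0.3 255; 8 1.3 0 0 0 -0.4 255; 9.6 1.5 0 0 0 -0.5 255; 11.2 1.8 0 0 0 -0.6 255; 12.8 2 0 0 0 -0.6 255"
}}

```text
clock: 7.3
ee_pos: [0.6492, -0.0349, 0.2096]
orientation: [180.0, -0.0, 100.2]
force: [-0.0, 0.0, -4.7]
opening: 0.0129
```

```bash
python3 - <<'E'
from h import *
qt,qc=np.load("q.npy")
go((qc[0],qc[1]-.0015,.215),180+np.degrees(qc[2]))
E
```

```text
t 7.3 pos [ 0.6492 -0.0349  0.2096] ori [ 1.7998e+02 -2.0000e-02  1.0022e+02] F [-0.   0.  -4.7] M [-0.1   0.05 -0.02] open 0.0129
shift cm [ 9.27  2.3  -0.54] rot [ 0.02 -0.02  0.07]
```

>>> {"op": "send_rows", "data": {
  "moves": "1.5 0.4 -0.1 0 0 0 255; 3 0.8 -0.3 0 0 0 255; 4.4 1.1 -0.4 0 0 0 255; 5.7 1.4 -0.5 0 0 0 255; 6.9 1.7 -0.5 0 0 0 255; 7.9 2 -0.5 0 0 0 255; 8.7 2.2 -0.5 0 0 0 255; 9.2 2.3 -0.5 0 0 0 255"
}}

```text
clock: 7.97
ee_pos: [0.6557, 0.0587, 0.2143]
orientation: [-180.0, -0.0, 100.2]
force: [0.4, 0.1, -4.9]
opening: 0.0135
```

>>> {"op": "send_rows", "data": {
  "moves": "0 0 0 0 0 0 255; 0 0 0 0 0 0 255; 0 0 0 0 0 0 255"
}}

```text
clock: 8.22
ee_pos: [0.6557, 0.0562, 0.2146]
orientation: [-180.0, 0.0, 100.1]
force: [0.3, -0.2, -4.3]
opening: 0.0132
```

```bash
python3 - <<'E'
from h import *
qt,qc=np.load("q.npy")
go((qc[0],qc[1]-.0015,.13),180+np.degrees(qc[2]))
s=ctrl.grab_frame("side")[:,:,::-1]; t=ctrl.grab_frame("top")[:,:,::-1]
cv2.imwrite("pics/hs.png",s);cv2.imwrite("pics/ht.png",t)
cv2.imwrite("pics/hsz.png",zoom(s,190,170,320,270,6));cv2.imwrite("pics/htz.png",zoom(t,205,120,315,220,6))
E
```

```text
t 8.22 pos [0.6557 0.0562 0.2146] ori [-1.8000e+02  3.0000e-02  1.0007e+02] F [ 0.3 -0.2 -4.3] M [-0.06  0.07  0.01] open 0.0132
shift cm [0.42 0.04 8.46] rot [-0.    0.03 -0.08]
```

View pics/hsz.png

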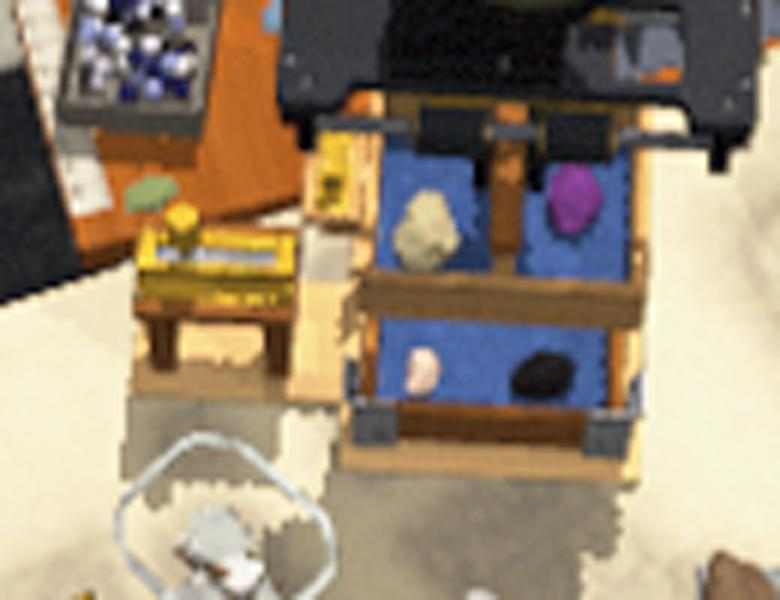

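View pics/htz.png

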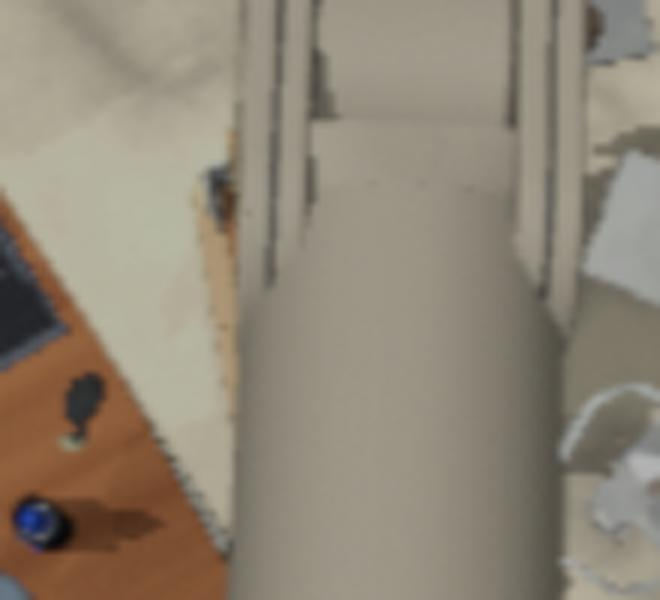

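>>> {"op": "send_rows", "data": {
  "moves": "0.2 0 0.7 0 0 0 255; 0.4 0 2 0 0 0 255; 0.4 0 3.7 0 0 0 255; 0.4 0 5.2 0 0 0 255; 0.4 0 6.4 0 0 0 255; 0.4 0 7 0 0 0 255; 0.4 0 7 0 0 0 255; 0.4 0 7 0 0 0 255"
}}

```text
clock: 8.98
ee_pos: [0.655, 0.0612, 0.1445]
orientation: [-180.0, 0.0, 100.1]
force: [0.1, 1.2, -4.2]
opening: 0.0133
```

>>> {"op": "send_rows", "data": {
  "moves": "0 0 0 0 0 0 255; 0 0 0 0 0 0 255"
}}

```text
clock: 9.15
ee_pos: [0.6556, 0.0613, 0.1455]
orientation: [179.9, -0.0, 100.1]
force: [0.4, -0.3, -4.3]
opening: 0.0134
```

```bash
cat > ov.py <<'E'
from h import *
import sys
tag=sys.argv[1]; dx=float(sys.argv[2]) if len(sys.argv)>2 else 1.5
qt,qc=np.load("q.npy")
go((qc[0],qc[1]-.0015,.1085),180+np.degrees(qc[2]))
st=ctrl.sense(); e=st["ee_pos"]; yaw=np.radians(st["orientation"][2]-180)
q=[e[0]-dx/1000*np.cos(yaw),e[1]-dx/1000*np.sin(yaw),yaw]; z0=e[2]-.0645
s=ctrl.grab_frame("side")[:,:,::-1]; cv2.imwrite(f"pics/{tag}_raw.png",s)
Z=zoom(s,205,180,305,255,8); cv2.imwrite(f"pics/{tag}_z.png",Z)
for b in TRAY: draw(Z,"side",place(q,b,z0),(205,180),8)
for b in TRAY[:1]: draw(Z,"side",place(q,b*[1,1,0],z0),(205,180),8,(0,255,255))
for b in CAD: draw(Z,"side",place(qc,b),(205,180),8,(255,0,255))
cv2.imwrite(f"pics/{tag}_ov.png",Z)
E
python3 ov.py k1
```

```text
t 9.15 pos [0.6556 0.0613 0.1455] ori [ 1.7990e+02 -1.0000e-02  1.0014e+02] F [ 0.4 -0.3 -4.3] M [-0.09  0.01 -0.  ] open 0.0134
shift cm [-0.08 -0.05  3.7 ] rot [ 0.1  -0.01 -0.01]
```

View pics/k1_ov.png

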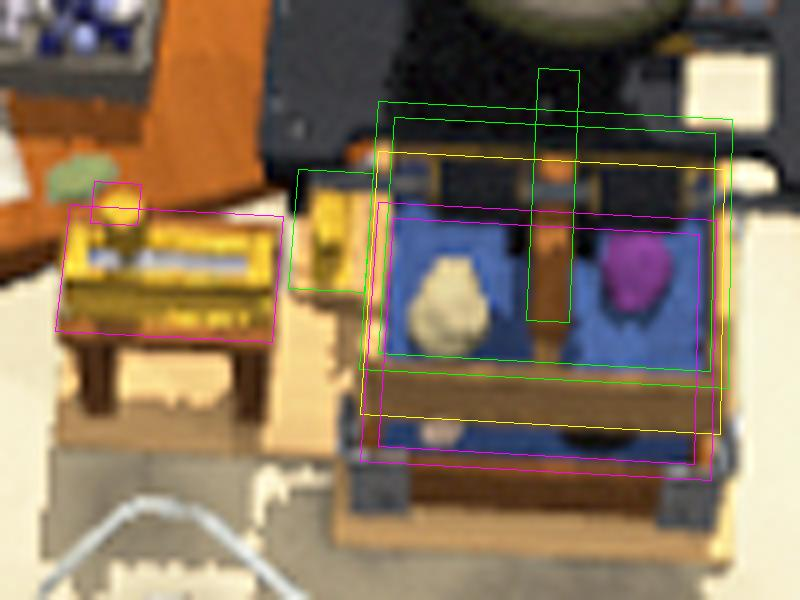

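View pics/k1_z.png

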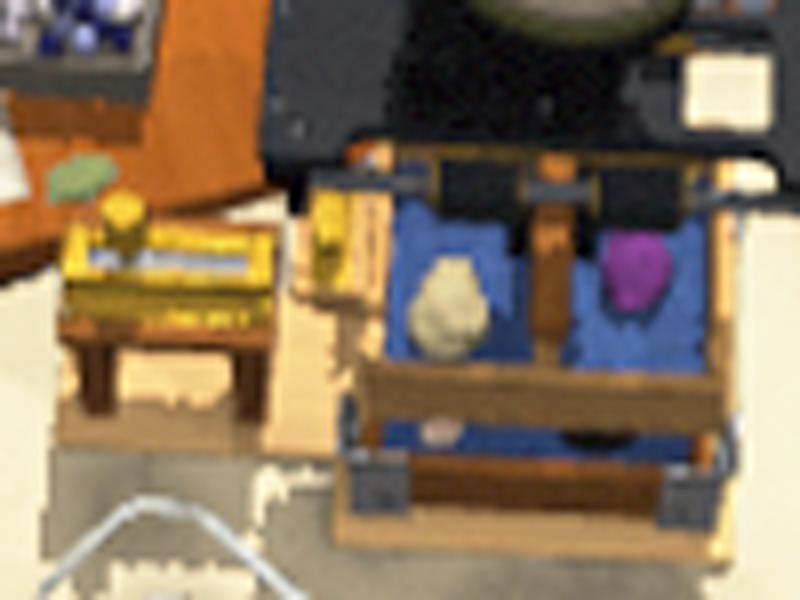

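>>> {"op": "send_rows", "data": {
  "moves": "-0.1 0 0.4 0.1 0 0 255; -0.1 0 0.9 0.1 0 0 255; -0.1 0 1.4 0.1 0 0 255; -0.1 0 1.8 0.1 0 0 255; -0.1 0 2 0.1 0 0 255; -0.1 0 2 0.1 0 0 255"
}}

```text
clock: 9.7
ee_pos: [0.6548, 0.0603, 0.1237]
orientation: [-179.8, -0.0, 100.1]
force: [-0.2, 0.8, -5.3]
opening: 0.0138
```

```bash
python3 ov.py k2
```

```text
t 9.7 pos [0.6548 0.0603 0.1237] ori [-179.83   -0.    100.15] F [-0.2  0.8 -5.3] M [-0.04  0.07  0.02] open 0.0138
shift cm [-0.    0.06  1.52] rot [-0.17 -0.   -0.01]
```

View pics/k2_z.png

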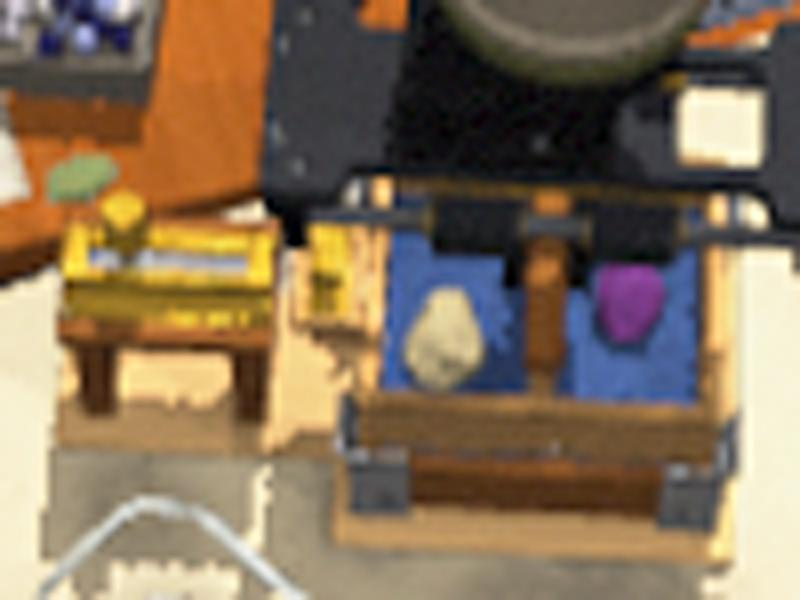

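>>> {"op": "send_rows", "data": {
  "moves": "0 0 0.2 -0.1 0 0 255; 0 0 0.4 -0.1 0 0 255; 0 0 0.6 -0.1 0 0 255; 0 0 0.8 -0.1 0 0 255; 0 0 0.9 -0.1 0 0 255; 0 0 0.9 -0.1 0 0 255"
}}

```text
clock: 10.25
ee_pos: [0.655, 0.0603, 0.1152]
orientation: [-180.0, -0.0, 100.1]
force: [-0.7, -0.3, -3.9]
opening: 0.0135
```

```bash
python3 ov.py k3
```

```text
t 10.25 pos [0.655  0.0603 0.1152] ori [-179.97   -0.    100.14] F [-0.7 -0.3 -3.9] M [-0.07  0.1   0.07] open 0.0135
shift cm [0.   0.03 0.67] rot [-0.03 -0.   -0.01]
```

View pics/k3_z.png

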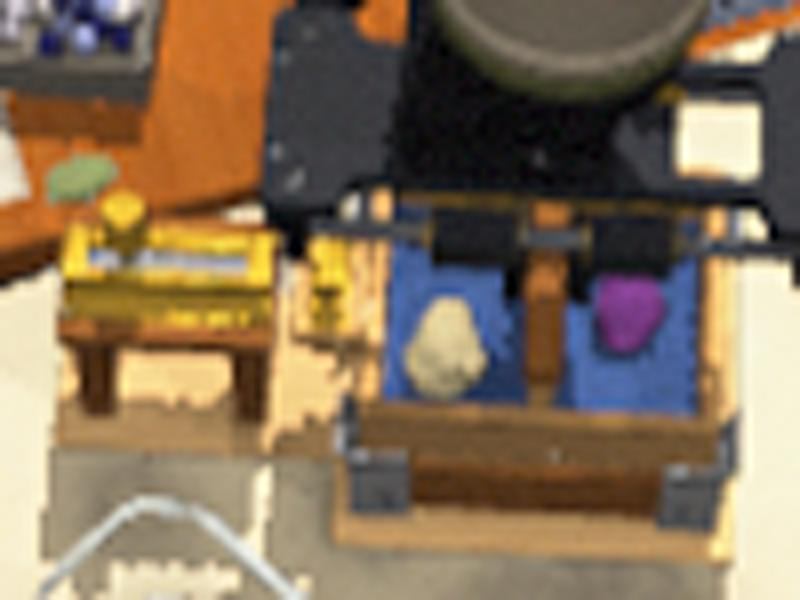

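>>> {"op": "send_rows", "data": {
  "moves": "0 0 0.2 0 0 0 255; 0 0 0.4 0 0 0 255; 0 0 0.5 0 0 0 255; 0 0 0.5 0 0 0 255"
}}

```text
clock: 10.63
ee_pos: [0.6549, 0.0603, 0.1101]
orientation: [-180.0, -0.0, 100.1]
force: [-0.9, 0.3, -5.0]
opening: 0.0132
```

>>> {"op": "send_rows", "data": {
  "moves": "0 0 0.1 0 0 0 255; 0 0 0.15 0 0 0 255; 0 0 0.15 0 0 0 255"
}}

```text
clock: 10.88
ee_pos: [0.6551, 0.0603, 0.1089]
orientation: [-180.0, -0.0, 100.1]
force: [0.4, 0.3, -4.3]
opening: 0.0131
```

```bash
python3 ov.py k4
```

```text
t 10.88 pos [0.6551 0.0603 0.1089] ori [-179.99   -0.    100.14] F [ 0.4  0.3 -4.3] M [-0.09 -0.02 -0.01] open 0.0131
shift cm [0.01 0.02 0.04] rot [-0.01 -0.   -0.01]
```

View pics/k4_z.png

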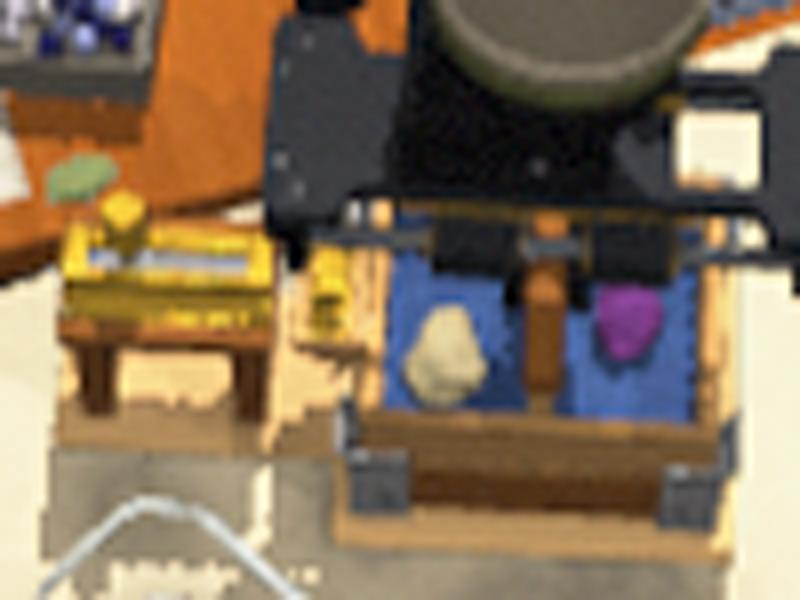

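Almost down; no contact yet. Inching until the force rises.

>>> {"op": "send_rows", "data": {
  "moves": "0 0 0.05 0 0 0 255; 0 0 0.1 0 0 0 255; 0 0 0.1 0 0 0 255"
}}

```text
clock: 11.18
ee_pos: [0.6552, 0.0603, 0.1085]
orientation: [180.0, -0.0, 100.1]
force: [-1.5, -0.4, 0.6]
opening: 0.0137
```

>>> {"op": "send_rows", "data": {
  "moves": "0 0 0.05 0 0 0 255; 0 0 0.1 0 0 0 255; 0 0 0.1 0 0 0 255"
}}

```text
clock: 11.43
ee_pos: [0.6553, 0.0603, 0.1084]
orientation: [180.0, -0.0, 100.1]
force: [-6.7, 0.1, 9.3]
opening: 0.0134
```

>>> {"op": "send_rows", "data": {
  "moves": "0 0 -0.1 0 0 0 255; 0 0 -0.12 0 0 0 255; 0 0 -0.12 0 0 0 230; 0 0 -0.12 0 0 0 200; 0 0 -0.12 0 0 0 170; 0 0 -0.12 0 0 0 140; 0 0 -0.12 0 0 0 120; 0 0 -0.12 0 0 0 120"
}}

```text
clock: 12.1
ee_pos: [0.6553, 0.0603, 0.1082]
orientation: [180.0, 0.0, 100.1]
force: [-0.7, 1.4, 1.0]
opening: 0.0377
```

```bash
python3 ov.py k5
```

```text
t 12.1 pos [0.6553 0.0603 0.1082] ori [179.99   0.   100.14] F [-0.7  1.4  1. ] M [-0.03  0.04  0.02] open 0.0377
shift cm [ 0.01  0.01 -0.03] rot [ 0.01  0.   -0.01]
```

View pics/k5_z.png

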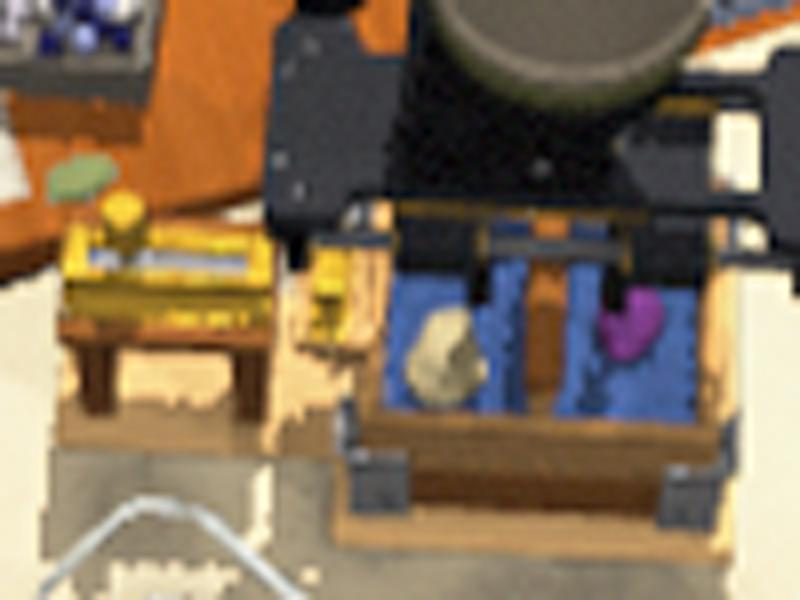

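>>> {"op": "send_rows", "data": {
  "moves": "0 0 -0.3 0 0 0 110; 0 0 -1 0 0 0 110; 0 0 -2.5 0 0 0 110; 0 0 -4.5 0 0 0 110; 0 0 -6 0 0 0 110; 0 0 -7 0 0 0 110; 0 0 -7 0 0 0 110; 0 0 -7 0 0 0 110"
}}

```text
clock: 12.82
ee_pos: [0.6553, 0.0603, 0.1785]
orientation: [180.0, -0.0, 100.1]
force: [-0.6, 0.1, -0.8]
opening: 0.0495
```

```bash
python3 - <<'E'
from h import *
qt,qc=np.load("q.npy"); qc[0]=.6553
k=place(qc,[0,-148,121])[0]; h=place(qc,[0,-112,121])[0]; print(k,h)
go((k[0],k[1],.175),100.15)
s=ctrl.grab_frame("side")[:,:,::-1]; cv2.imwrite("pics/up.png",zoom(s,205,180,305,255,8))
E
```

```text
[0.5096164  0.03579752 0.121     ] [0.54505295 0.04214187 0.121     ]
t 12.82 pos [0.6553 0.0603 0.1785] ori [ 1.7995e+02 -1.0000e-02  1.0014e+02] F [-0.6  0.1 -0.8] M [-0.11  0.03  0.03] open 0.0495
shift cm [  0.15 -14.77   0.34] rot [ 0.05 -0.01 -0.01]
```

View pics/up.png

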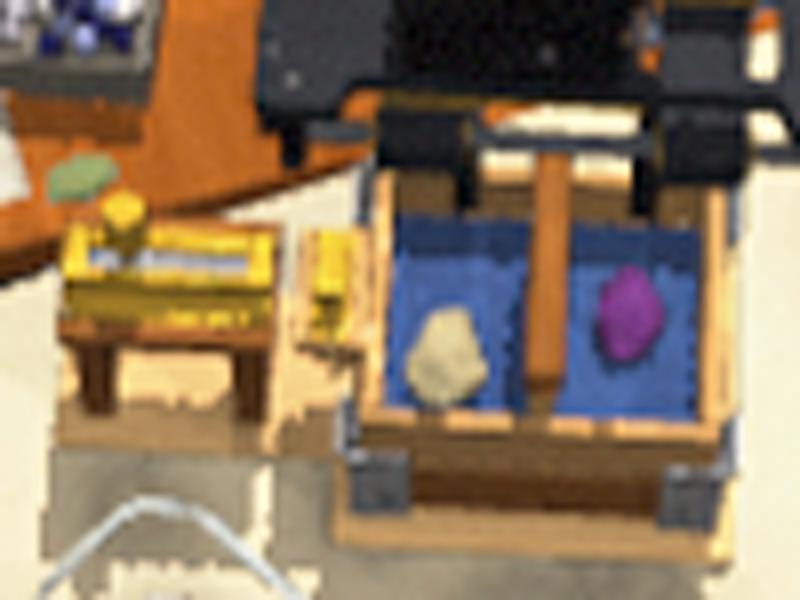

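>>> {"op": "send_rows", "data": {
  "moves": "0 -1 0 0 0 0 110; 0 -3 0 0 0 0 110; 0.1 -5.5 0 0 0 0 110; 0.1 -8 0 0 0 0 110; 0.1 -10.5 0 0 0 0 110; 0.1 -12.7 0 0 0 0 110; 0.1 -14.2 0 0 0 0 110; 0.1 -14.8 0 0 0 0 110"
}}

```text
clock: 13.53
ee_pos: [0.507, 0.0349, 0.1772]
orientation: [-179.9, -0.0, 100.1]
force: [0.7, -0.5, -0.1]
opening: 0.0495
```

>>> {"op": "send_rows", "data": {
  "moves": "0 0 0 0 0 0 110; 0 0 0 0 0 0 110; 0 0 0 0 0 0 110"
}}

```text
clock: 13.78
ee_pos: [0.51, 0.0355, 0.1781]
orientation: [180.0, 0.0, 100.2]
force: [-0.1, 0.3, -0.4]
opening: 0.0495
```

```bash
python3 - <<'E'
from h import *
go((.5096,.0358,.126),100.15)
s=ctrl.grab_frame("side")[:,:,::-1]; t=ctrl.grab_frame("top")[:,:,::-1]
a=zoom(s,195,180,295,255,5); b=zoom(t,215,135,315,210,5) 
e=ctrl.sense()["ee_pos"]
for n,Z,o in(("side",a,(195,180)),("top",b,(215,135))):
  for zz in(.130,e[2]-.022):
    u=(proj(n,[e[0],e[1],zz])[0]-o+.5)*5; cv2.circle(Z,tuple(u.astype(int)),2,(0,0,255),-1)
cv2.imwrite("pics/kn.png",a);cv2.imwrite("pics/knt.png",b)
E
```

```text
t 13.78 pos [0.51   0.0355 0.1781] ori [1.7999e+02 2.0000e-02 1.0016e+02] F [-0.1  0.3 -0.4] M [-0.1   0.05  0.05] open 0.0495
shift cm [ 0.04 -0.04  5.21] rot [0.01 0.02 0.01]
```

View pics/kn.png

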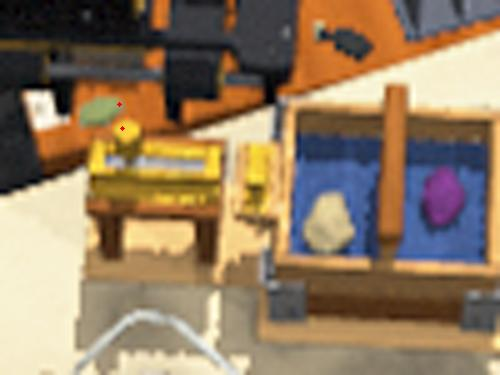

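View pics/knt.png

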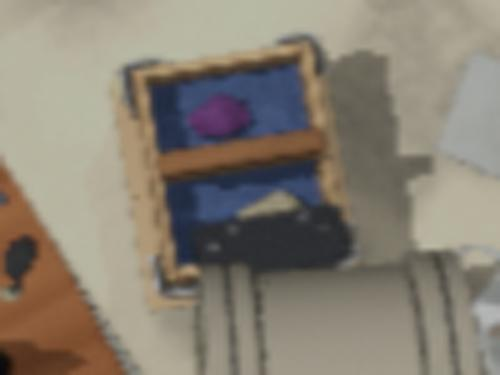

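>>> {"op": "send_rows", "data": {
  "moves": "0 0.1 0.5 0 0 0 110; 0 0.2 1.5 0 0 0 110; 0 0.2 3 0 0 0 110; 0 0.2 4.2 0 0 0 110; 0 0.2 5 0 0 0 110; 0 0.2 5.1 0 0 0 110; 0 0.2 5.1 0 0 0 110; 0 0.2 5.1 0 0 0 110"
}}

```text
clock: 14.55
ee_pos: [0.5116, 0.0355, 0.1275]
orientation: [180.0, 0.0, 100.1]
force: [-0.0, 0.1, 0.1]
opening: 0.0495
```

>>> {"op": "send_rows", "data": {
  "moves": "0 0 0 0 0 0 150; 0 0 0 0 0 0 180; 0 0 0 0 0 0 210; 0 0 0 0 0 0 240; 0 0 0 0 0 0 255; 0 0 0 0 0 0 255; 0 0 0 0 0 0 255; 0 0 0 0 0 0 255",
  "newtons": 20
}}

```text
clock: 15.22
ee_pos: [0.5114, 0.0356, 0.1273]
orientation: [180.0, -0.0, 100.1]
force: [-0.1, 0.6, -0.5]
opening: 0.0153
```

```bash
python3 - <<'E'
from h import *
go((.545,.0421,.126),100.15)
s=ctrl.grab_frame("side")[:,:,::-1]; cv2.imwrite("pics/kg.png",zoom(s,195,180,295,255,7))
E
```

```text
t 15.22 pos [0.5114 0.0356 0.1273] ori [ 1.7998e+02 -1.0000e-02  1.0015e+02] F [-0.1  0.6 -0.5] M [0.01 0.01 0.  ] open 0.0153
shift cm [0.04 3.42 0.14] rot [ 0.02 -0.01 -0.  ]
```

View pics/kg.png

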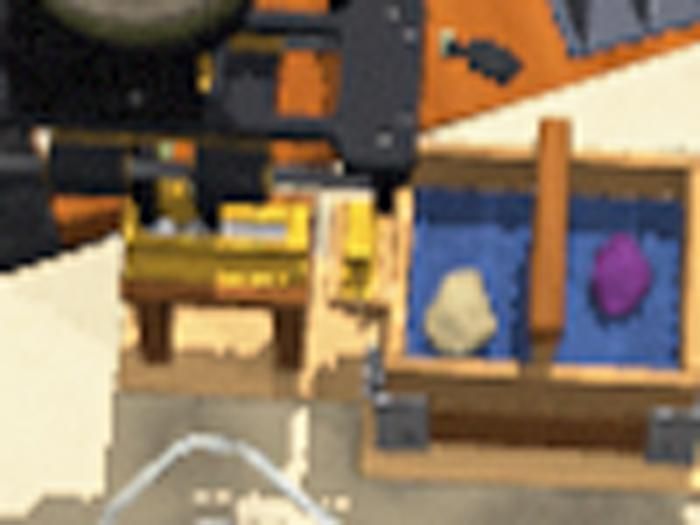

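Knob gripped (opening 15 mm). Sliding 3 cm, then inching to the stop.

>>> {"op": "send_rows", "data": {
  "moves": "0 0.3 0 0 0 0 255; 0 0.8 0 0 0 0 255; 0 1.3 0 0 0 0 255; 0 1.8 0 0 0 0 255; 0 2.3 0 0 0 0 255; 0 2.7 0 0 0 0 255; 0 3 0 0 0 0 255; 0 3 0 0 0 0 255"
}}

```text
clock: 15.93
ee_pos: [0.5418, 0.0412, 0.1273]
orientation: [179.9, 0.0, 100.2]
force: [2.1, 1.3, 0.7]
opening: 0.0152
```

>>> {"op": "send_rows", "data": {
  "moves": "0 0.1 0 0 0 0 255; 0 0.2 0 0 0 0 255; 0 0.3 0 0 0 0 255; 0 0.3 0 0 0 0 255"
}}

```text
clock: 16.27
ee_pos: [0.5438, 0.0416, 0.1273]
orientation: [180.0, -0.0, 100.1]
force: [-2.3, 1.2, 3.9]
opening: 0.0149
```

>>> {"op": "send_rows", "data": {
  "moves": "0 0.1 0 0 0 0 255; 0 0.2 0 0 0 0 255; 0 0.3 0 0 0 0 255; 0 0.3 0 0 0 0 255"
}}

```text
clock: 16.6
ee_pos: [0.5447, 0.0417, 0.1271]
orientation: [-179.7, -0.1, 100.1]
force: [-14.6, 0.4, 14.6]
opening: 0.015
```

>>> {"op": "send_rows", "data": {
  "moves": "0 0.1 0 0 0 0 255; 0 0.2 0 0 0 0 255; 0 0.2 0 0 0 0 255"
}}

```text
clock: 16.85
ee_pos: [0.5449, 0.0416, 0.1269]
orientation: [-179.5, -0.1, 100.1]
force: [-24.5, -0.8, 23.3]
opening: 0.0155
```

>>> {"op": "send_rows", "data": {
  "moves": "0 -0.2 0 0 0 0 255; 0 -0.25 0 0 0 0 230; 0 -0.25 0 0 0 0 200; 0 -0.25 0 0 0 0 170; 0 -0.25 0 0 0 0 140; 0 -0.25 0 0 0 0 110; 0 -0.25 0 0 0 0 100; 0 -0.25 0 0 0 0 100"
}}

```text
clock: 17.52
ee_pos: [0.5463, 0.0417, 0.1271]
orientation: [180.0, 0.0, 100.1]
force: [-0.3, 0.4, -0.5]
opening: 0.0446
```

```bash
python3 - <<'E'
from h import *
go((.5451,.0421,.22),100.15)
E
```

```text
t 17.52 pos [0.5463 0.0417 0.1271] ori [1.7999e+02 1.0000e-02 1.0014e+02] F [-0.3  0.4 -0.5] M [-0.03  0.02 -0.02] open 0.0446
shift cm [ 0.06 -0.11 -9.29] rot [ 0.01  0.01 -0.01]
```

Rise, then pull back to clear the views.

>>> {"op": "send_rows", "data": {
  "moves": "0 0 -0.5 0 0 0 100; 0 0 -2 0 0 0 100; 0 0 -4.5 0 0 0 100; 0 0 -7.5 0 0 0 100; 0 0 -10.5 0 0 0 100; 0 0 -13 0 0 0 100; 0 0 -15 0 0 0 100; 0 0 -16 0 0 0 100"
}}

```text
clock: 18.18
ee_pos: [0.5471, 0.0417, 0.2904]
orientation: [179.8, -0.0, 100.1]
force: [0.4, -0.4, 0.4]
opening: 0.053
```

>>> {"op": "send_rows", "data": {
  "moves": "-2 0 0 0 0 0 100; -5 0 0 0 0 0 100; -8 0 0 0 0 0 100; -11 0 0 0 0 0 100; -14 0 0 0 0 0 100; -17 0 0 0 0 0 100; -19 0 0 0 0 0 100; -20 0 0 0 0 0 100"
}}

```text
clock: 18.85
ee_pos: [0.5809, -0.1585, 0.2867]
orientation: [-179.9, 0.1, 99.9]
force: [-0.6, -0.5, 0.3]
opening: 0.0529
```

```bash
python3 - <<'E'
from h import *
qt,qc=np.load("q.npy")
s=ctrl.grab_frame("side")[:,:,::-1]; t=ctrl.grab_frame("top")[:,:,::-1]
cv2.imwrite("pics/es.png",s);cv2.imwrite("pics/et.png",t)
a=zoom(s,200,180,300,255,8);b=zoom(t,225,135,315,235,6)
cv2.imwrite("pics/esz.png",a);cv2.imwrite("pics/etz.png",b)
E
```

```text
(no output)
```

View pics/esz.png

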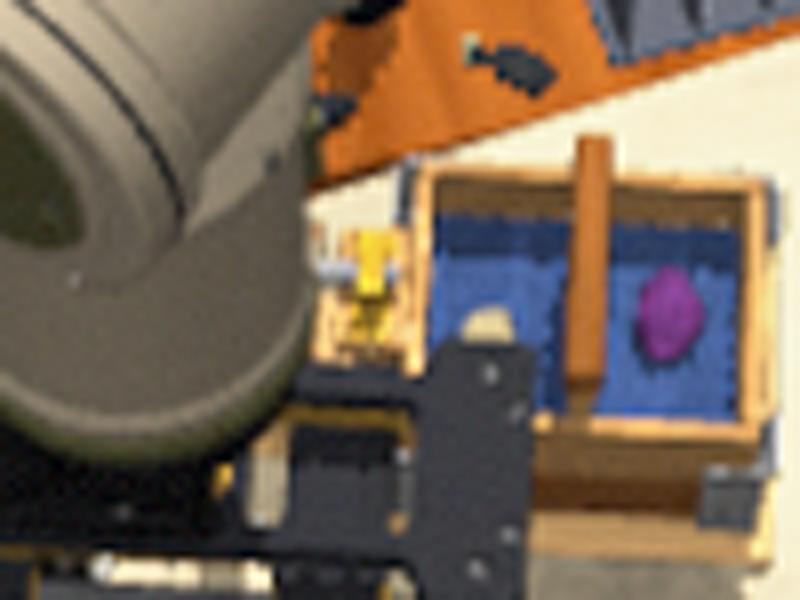

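View pics/etz.png

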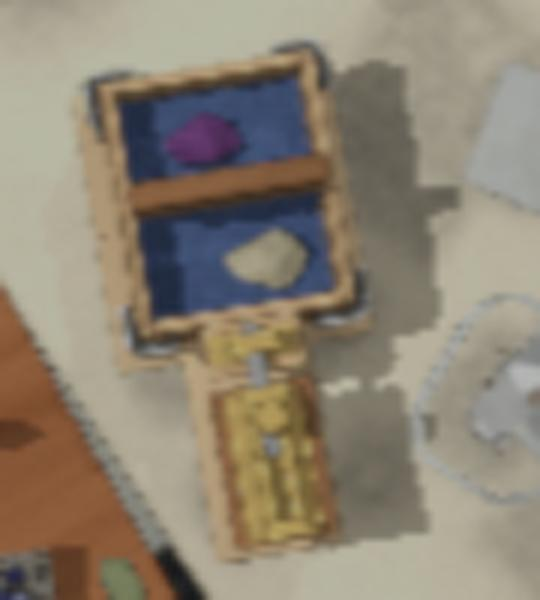

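View pics/es.png

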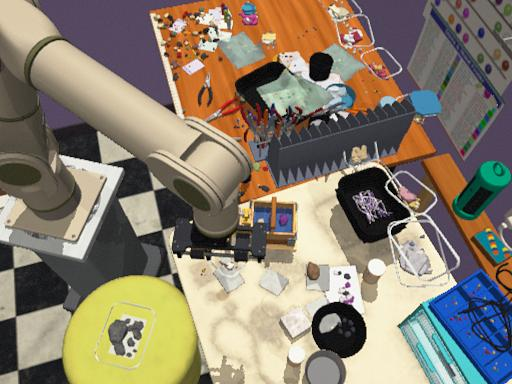

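```bash
python3 - <<'E'
from h import *
qt,qc=np.load("q.npy")
out=[]
for f,t in(("top0",0),("et",36)):
  Z=zoom(cv2.imread(f"pics/{f}.png"),255,185,290,230,11)
  a=np.linspace(0,2*np.pi,24)
  for d,c in((t,(0,0,255)),(t-3 if t else 3,(0,255,0))):
    draw(Z,"top",place(qc,np.c_[8*np.cos(a),-148+d+8*np.sin(a),0*a+130]),(255,185),11,c)
  out.append(Z)
cv2.imwrite("pics/kk.png",np.hstack(out))
E
```

```text
(no output)
```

View pics/kk.png

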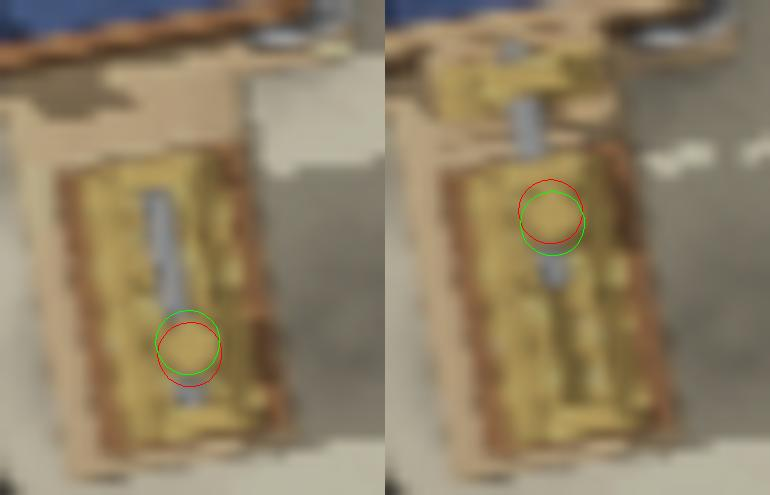

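The top view puts the travel at 33–35 mm, too close to the limit to trust. I'll take a clear side view before deciding whether to push again.

>>> {"op": "send_rows", "data": {
  "moves": "-2 0 0 0 0 0 100; -4.5 0 0 0 0 0 100; -7.5 0 0 0 0 0 100; -10.5 0 0 0 0 0 100; -12.5 0 0 0 0 0 100; -14 0 0 0 0 0 100; -14 0 0 0 0 0 100"
}}

```text
clock: 19.53
ee_pos: [0.6058, -0.2942, 0.2865]
orientation: [-179.9, 0.0, 100.0]
force: [-0.9, -0.7, 0.1]
opening: 0.0533
```

```bash
python3 - <<'E'
from h import *
qt,qc=np.load("q.npy")
s=ctrl.grab_frame("side")[:,:,::-1]; cv2.imwrite("pics/es2.png",s)
go((.5451,.0421,.127),100.15)
out=[]
a=np.linspace(0,2*np.pi,24)
for im,t in((cv2.imread("pics/side0.png"),0),(s,36)):
  Z=zoom(im,205,195,255,235,8)
  for d,c in((t,(0,0,255)),(t-3 if t else 3,(0,255,0))):
    draw(Z,"side",place(qc,np.c_[8*np.cos(a),-148+d+8*np.sin(a),0*a+130]),(205,195),8,c)
  out.append(Z)
cv2.imwrite("pics/kks.png",np.hstack(out))
E
```

```text
t 19.58 pos [ 0.6062 -0.2925  0.2865] ori [-1.7995e+02 -3.0000e-02  1.0011e+02] F [-0.1  0.8 -0.4] M [-0.01  0.03 -0.01] open 0.0527
shift cm [34.   -0.13 15.98] rot [-0.05 -0.03 -0.04]
```

View pics/kks.png

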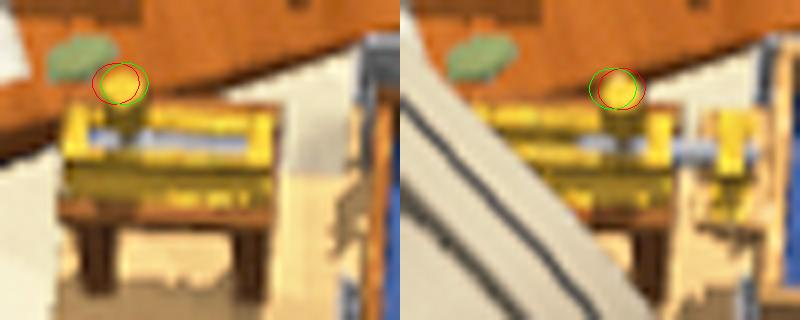

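>>> {"op": "send_rows", "data": {
  "moves": "2 0 0 0 0 0 165; 5 0 0 0 0 0 165; 8 0 0 0 0 0 165; 11 0 0 0 0 0 165; 14 0 0 0 0 0 165; 17 0 0 0 0 0 165; 20 0 0 0 0 0 165; 23 0 0 0 0 0 165"
}}

```text
clock: 20.25
ee_pos: [0.5648, -0.0622, 0.2872]
orientation: [180.0, -0.1, 100.3]
force: [0.1, -0.2, -0.3]
opening: 0.0309
```

>>> {"op": "send_rows", "data": {
  "moves": "3 0 1 0 0 0 165; 6 0 3 0 0 0 165; 8.5 0 5 0 0 0 165; 10 0 7 0 0 0 165; 10.8 0 8 0 0 0 165; 11 0 8 0 0 0 165; 11 0 8 0 0 0 165; 11 0 8 0 0 0 165"
}}

```text
clock: 20.92
ee_pos: [0.5468, 0.0411, 0.2085]
orientation: [179.9, 0.0, 100.1]
force: [0.1, -0.6, 0.9]
opening: 0.0307
```

```bash
python3 - <<'E'
from h import *
go((.5451,.0421,.127),100.15)
E
```

```text
t 20.92 pos [0.5468 0.0411 0.2085] ori [1.799e+02 1.000e-02 1.001e+02] F [ 0.1 -0.6  0.9] M [-0.1   0.04 -0.04] open 0.0307
shift cm [ 0.13 -0.17  8.15] rot [ 0.1   0.01 -0.05]
```

>>> {"op": "send_rows", "data": {
  "moves": "0.1 -0.1 1 0 0 0 165; 0.1 -0.2 3 0 0 0 165; 0.1 -0.2 5 0 0 0 165; 0.1 -0.2 6.8 0 0 0 165; 0.1 -0.2 7.8 0 0 0 165; 0.1 -0.2 8.1 0 0 0 165; 0.1 -0.2 8.1 0 0 0 165; 0.1 -0.2 8.1 0 0 0 165"
}}

```text
clock: 21.58
ee_pos: [0.5447, 0.0422, 0.1271]
orientation: [179.9, -0.0, 100.1]
force: [-0.2, -0.8, 0.4]
opening: 0.031
```

>>> {"op": "send_rows", "data": {
  "moves": "0 0.1 0 0 0 0 165; 0 0.2 0 0 0 0 165; 0 0.3 0 0 0 0 165; 0 0.4 0 0 0 0 165; 0 0.5 0 0 0 0 165; 0 0.55 0 0 0 0 165; 0 0.55 0 0 0 0 165",
  "newtons": 50
}}

```text
clock: 22.17
ee_pos: [0.5496, 0.0435, 0.1262]
orientation: [180.0, -0.0, 100.1]
force: [-0.6, 0.5, 0.1]
opening: 0.0304
```

>>> {"op": "send_rows", "data": {
  "moves": "0 0.05 0 0 0 0 165; 0 0.1 0 0 0 0 165; 0 0.15 0 0 0 0 165; 0 0.15 0 0 0 0 165"
}}

```text
clock: 22.5
ee_pos: [0.551, 0.0437, 0.1262]
orientation: [180.0, -0.0, 100.1]
force: [0.4, -0.2, 0.2]
opening: 0.0303
```

>>> {"op": "send_rows", "data": {
  "moves": "0 0.05 0 0 0 0 165; 0 0.1 0 0 0 0 165; 0 0.1 0 0 0 0 165"
}}

```text
clock: 22.75
ee_pos: [0.5517, 0.0438, 0.1261]
orientation: [-180.0, -0.0, 100.1]
force: [-1.8, -1.0, 1.2]
opening: 0.0305
```

>>> {"op": "send_rows", "data": {
  "moves": "0 0.05 0 0 0 0 165; 0 0.1 0 0 0 0 165; 0 0.1 0 0 0 0 165"
}}

```text
clock: 23.0
ee_pos: [0.5519, 0.0438, 0.126]
orientation: [-179.8, -0.0, 100.1]
force: [-7.5, -0.6, 5.0]
opening: 0.0308
```

>>> {"op": "send_rows", "data": {
  "moves": "0 0.05 0 0 0 0 165; 0 0.1 0 0 0 0 165; 0 0.1 0 0 0 0 165"
}}

```text
clock: 23.25
ee_pos: [0.552, 0.0438, 0.1259]
orientation: [-179.7, -0.0, 100.1]
force: [-12.3, -1.2, 8.7]
opening: 0.0308
```

>>> {"op": "send_rows", "data": {
  "moves": "0 -0.2 0 0 0 0 165; 0 -0.5 0 0 0 0 165; 0 -0.9 0 0 0 0 165; 0 -1.05 0 0 0 0 165; 0 -1.05 0 0 0 0 165; 0 -1.05 -0.5 0 0 0 165; 0 -1.05 -2 0 0 0 165; 0 -1.05 -4 0 0 0 165"
}}

```text
clock: 23.92
ee_pos: [0.5429, 0.0423, 0.1659]
orientation: [-179.9, 0.0, 100.1]
force: [-0.4, 1.0, -0.3]
opening: 0.0309
```

>>> {"op": "send_rows", "data": {
  "moves": "0 0 -3 0 0 0 165; 0 0 -6 0 0 0 165; 0 0 -9 0 0 0 165; 0 0 -12 0 0 0 165; -3 0 -12 0 0 0 165; -6 0 -12 0 0 0 165; -9 0 -12 0 0 0 165; -12 0 -12 0 0 0 165"
}}

```text
clock: 24.58
ee_pos: [0.565, -0.077, 0.287]
orientation: [179.9, -0.0, 100.2]
force: [1.3, -0.1, 0.5]
opening: 0.0305
```

>>> {"op": "send_rows", "data": {
  "moves": "-3 0 0 0 0 0 165; -6 0 0 0 0 0 165; -9 0 0 0 0 0 165; -12 0 0 0 0 0 165; -15 0 0 0 0 0 165; -18 0 0 0 0 0 165; -20 0 0 0 0 0 165; -20 0 0 0 0 0 165"
}}

```text
clock: 25.25
ee_pos: [0.5988, -0.2778, 0.2862]
orientation: [-179.9, 0.2, 99.8]
force: [0.3, -1.5, 0.4]
opening: 0.031
```

```bash
python3 - <<'E'
from h import *
s=ctrl.grab_frame("side")[:,:,::-1]; t=ctrl.grab_frame("top")[:,:,::-1]
cv2.imwrite("pics/fin.png",np.hstack([zoom(s,205,180,300,255,4),zoom(t,225,135,320,210,4)]))
go((.5451,.0421,.127),100.15)
E
```

```text
t 25.35 pos [ 0.5998 -0.2734  0.2862] ori [-1.7998e+02  2.0000e-02  1.0006e+02] F [0.1 0.9 0.6] M [-0.09  0.02 -0.04] open 0.0307
shift cm [32.03  0.13 15.91] rot [-0.02  0.02 -0.09]
```

View pics/fin.png

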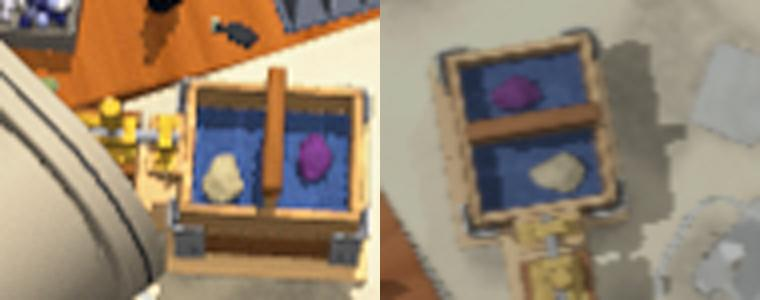

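The tray is seated, both stones are in it, the bolt is through the staple and the arm is clear, so I'm handing in.

```bash
python3 -c "
from rig import ctrl
print(ctrl.close_job())"
```

```text
the job is handed in; nothing more can be done
None
```

I set the loose tray on the lower tray inside the four corner guides, with its staple facing the bolt. I then slid the bolt home through the staple, let go, moved the arm clear and handed the job in at about 25 s. No verdict was reported.

**Tray:** I gripped it by the handle and set it down slowly until it touched. The TCP height on contact (108 mm) matched a tray resting on the rim. The last pictures show it flat inside the guides with both stones in their compartments, and the grey bolt nose sticking out past the staple.

**Bolt travel (checks disagreed slightly):** From the pictures and the arm's own movement I got 33–35 mm, against the 36 mm stop and the 33 mm needed. I pushed the knob a second time from behind; it met a hard stop, rising to 12 N within about 0.3 mm, well above the 2.5 N of friction. I take that as fully home.

**Other things on the table:** I saw no contact with any of them in the forces or pictures, but I did not measure their positions afterwards.

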